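Load the test card and hold the fixture's collar pushed home

TASK

Take the circuit-board test card out of its wooden rack and slide it fully down into the slot of the test fixture, either way round, and let go of it. Then turn the knurled collar that sits on the fixture's post until its hidden keyways drop over the pins, push it down fully home against the spring and finish while holding it there: the spring lifts the collar as soon as it is let go, so the program ends with the robot still pressing it home. Leave the cup, the screwdriver and the spool where they are.

Things in the scene. Friction and masses are not known exactly. Their poses are not given: they have to be found in the camera images.
- card_center (a point): Centre of the test card: a circuit board in a grey plastic carrier, 80 mm wide (its x), 10 mm thick (its y), 90 mm tall (z up), 0.14 kg; the point is 45 mm above its lower edge. It starts upright in the rack. Grip it across its thickness from above, in the upper half, which is solid.
- rack: Fixed light wooden rack block, 120 x 70 mm, 24 mm high; origin under its centre, on the table. The card stands in its loose slot (along its x axis, 14 mm deep), so lift the card at least 20 mm to clear it.
- slot (a point): Centre of the mouth of the fixture's card slot, on top (34 mm above the table) of a black block of 110 x 46 mm. Slot 82 mm long (its x), 12 mm wide (its y), 20 mm deep, open upward, the top 6 mm flaring to 19 mm (3.5 mm lead-in on every side). With the card fully down its centre is 25 mm above this point. The collar's post is 120 mm away along +y.
- post (a point): On the vertical axis of the fixture's steel post (26 mm diameter), level with the flat shoulder (28 mm above the table) on which the collar's lower rim rests when home; axes as for the slot. Three equal pins, 120 degrees apart, 5 mm wide, stick out of the post, their tops 12 mm above the shoulder. They do not turn; at which angle they stand cannot be read from any pose and varies.
- post_top (a point): Top of the post with the collar off, 45 mm above the post point: the tip of a spring plunger, hidden in the collar. When the collar goes down its 12 mm of travel, the first 6 mm are free; over the last 6 mm the plunger pushes back with 4 N rising to 10 N.
- collar_center (a point): Centre of the knurled aluminium collar: a cap 48 mm in diameter, 45 mm high, closed on top, loose on the post, 0.13 kg. Three hidden keyways 120 degrees apart inside its lip slip over the pins within about 6 degrees; within 60 degrees of turn one way or 105 the other they meet. At the start the lip rests on the pins, this point 34.5 mm above the post point; when home, 22.5 mm.
- cup_center (a point): centre of a blue plastic cup standing mouth up, 48 mm in diameter, 55 mm high; a bystander, leave alone.
- screwdriver_grip (a point): grip of a screwdriver lying on the table; a bystander, leave alone.
- spool_center (a point): centre of a grey plastic spool, 56 mm in diameter, 32 mm high; a bystander, leave alone.
There are look-alikes about, which are no part of the job. Of the things that look like the part that bears card_center, the middle-sized one is meant.

How it is judged (in metres and radians):
On the way, in this order (a step that is already met when the one before it is completed fails the run):
1. the card is fully down in the fixture's slot and let go (horizontal distance between card_center and slot below 0.003 m and z of card_center in the frame of slot below 0.028 m and angle between card_center's own z axis and vertical below 0.06 rad and angle between the x axis of card_center and the x axis of slot, either way round below 0.08 rad and contact force between card and the fingers below 0.1 N), for 0.2 s.
2. the collar is pushed home (horizontal distance between collar_center and post below 0.003 m and z of collar_center in the frame of post below 0.0245 m and angle between collar_center's own z axis and vertical below 0.08 rad), for 0.2 s.
At the end, for the whole second after the job is handed in: Card in the slot, untouched by the fingers, upright, within 3 mm of the slot centre and of fully down; collar on the post axis within 3 mm, its rim within 2 mm of the shoulder against the spring, the fingers still holding it (over 2 N) (all of step 1 and all of step 2 and contact force between collar and the fingers above 2 N); the arm keeps its last pose, push and grip.
It fails at once if the cup is moved by more than 30 mm (distance of cup_center from where it was at the start of the episode above 0.03 m).
It fails at once if the screwdriver is moved by more than 30 mm (distance of screwdriver_grip from where it was at the start of the episode above 0.03 m).
It fails at once if the spool is moved by more than 30 mm (distance of spool_center from where it was at the start of the episode above 0.03 m).
It also fails if it takes over 58 s, if anything falls off the work surface, if the arm or the gripper's body presses on something with over 40 N, if the wrist force passes 120 N, or if a joint passes its speed limit or range.

ROBOT

A 7-joint arm with a two-finger parallel gripper is mounted at the origin on the work surface. World frame = base frame: x ahead of the robot, y to its left, z up, the work surface at z = 0. Lengths are in mm, angles in rad, forces in N, time in s.
With the tool pointing down it reaches from about 400 to 875 mm from the base axis. Payload 4.4 kg.
Tool frame: the origin (TCP) lies where the fingers leave the gripper's body, on its centre line; the fingertips stand 73 mm ahead of it and the grasp point (between the pads) lies 54 mm ahead of it; z points along the fingers, y is the line along which they close (so a half turn about z gives the same grasp; the last joint's range is limited). The gripper opens to 85 mm and grips with 20 to 120 N. Pads are 22 mm wide; open, the fingers measure 114 mm over their backs; the gripper's body (76 mm by 85 mm) begins 54 mm behind the grasp point. The pads swing forward as they close: fully open they stand 13 mm farther back than shut.
Start: joints at [1.041, 0.628, 0.038, 1.517, -0.027, 0.996, -0.02], TCP at [290.803, -581.335, 303.913] pointing down, gripper open.
Joint ranges: [-3.06, 3.06], [-0.37, 2.12], [-1.25, 1.32], [0.18, 2.47], [-1.1, 4.24], [0.23, 1.98], [-2.94, 2.94]. Speed limits (rad/s): [2.57, 2.57, 3.14, 3.14, 3.14, 3.14, 3.14].

INTERFACE

Orientations are given as [roll, pitch, yaw] about the fixed x, y, z axes, in that order (R = Rz(yaw) Ry(pitch) Rx(roll)).
In Python, from cell import ctrl gives the robot as it stands.
- The arm moves only by the tool send_rows, never from a script. Its argument "rows" is a list that holds one entry, the list of rows, each a list of 6 numbers: the shift along the tool's x, y, z in cm, then the turn, a rotation vector about the tool's x, y, z in rad. In form: [[[tx, ty, tz, wx, wy, wz], ...]]. A call has 1 to 10 rows; each row is the pose to reach, as a shift and turn from the pose commanded when the call began, along the tool's axes at that moment; what a row does not reach only later rows make up. A row lasts 1/10 s, in which the tool goes at most 50 mm and 8.59 degrees, less where a joint would pass 70% of its speed; a pose out of reach is approached as far as the arm can. A call with a gripper value outside its range is refused whole. "grip" is the closure in counts, from 0 (fully open) to 255 (shut), set as the call begins (left out, the last holds). The fingers move at their own pace and stop on an object; the grip force is fixed at half the most. Time passes only in rows, so rows that repeat a pose let the fingers close. It gives the time, the measured TCP pose, the force, the opening and the grip force at its end, in the units of the state.
- ctrl.read_state(): the state, without advancing time (a new reading comes with each control period).
- ctrl.get_image(name): name is "scene" or "top" or "wrist"; returns a dict with "pixels" (400x640x3 uint8, red, green, blue), "fx", "fy", "cx", "cy" (pixels), "D" ([k1, k2, p1, p2, k3] as OpenCV has them; the pictures are not rectified), "extrinsics" (4x4, takes a point from camera to world coordinates); the wrist camera has in their place "mount" (4x4, takes a point from camera to tool coordinates, whose origin is the TCP and whose axes are the flange's). Camera axes: x right, y up, looking along -z (the intrinsics and any distortion apply to the point x, -y, -z); pixel columns grow to the right and rows downward; lengths in mm; the calibration is good to about 2 mm. A picture is of the moment at which its call begins: read the wrist's pose just before it. There is no depth.
- ctrl.finish_job(): hands the job in; it is judged then, once.
The state is a dict: "clock": time; "qpos": joint angles; "qd": joint speeds; "tau": joint torques, N m; "eef_pos": TCP position; "tool_rot": TCP orientation; "force": force on the tool from outside, world axes, zero at the start; "torque": the same for the moment, N m; "width": finger opening in mm; "gripper_force": force on a finger pad.
Only numpy, scipy, OpenCV 4.12 (cv2) and the standard library are available. Lean on these libraries where they do the work, as an engineer would, in place of code of your own. Each camera call takes 0.05 s, during which the arm holds its last target. There are 200 camera calls.

## Working session

There is one attempt and no reset: what is moved stays moved. The work goes in short steps, Python scripts to look and compute and a tool call to move; the robot and the scene stay as the last step left them, time stands still between calls to the robot, and variables do not carry over. Pictures are saved under pics/ and viewed, at most 10 in all, crops included, and the job is handed in when it is done.

Besides the shell and the picture viewer there is one more tool, called after "Call:" as name([rows], argument=value, ...), one row to a line, values as JSON. send_rows: Moves the arm, as the interface text tells. Its arguments: {"type":"object","properties":{"rows":{"type":"array","items":{"type":"array","items":{"type":"array","items":{"type":"number"}}}},"grip":{"type":"number"}},"required":["rows"]}

```bash
ls; mkdir -p pics; cat > h.py <<'E'
import numpy as np, cv2
from cell import ctrl
from scipy.spatial.transform import Rotation as R
def grab(n):
    s=ctrl.read_state(); im=ctrl.get_image(n)
    if 'mount' in im and n=='wrist':
        T=np.eye(4);T[:3,:3]=R.from_euler('xyz',s['tool_rot']).as_matrix();T[:3,3]=s['eef_pos']
        im['E']=T@np.array(im['mount'])
    else: im['E']=np.array(im['extrinsics'])
    return im
def K(im): return np.array([[im['fx'],0,im['cx']],[0,im['fy'],im['cy']],[0,0,1.]])
def rays(im,px):
    u=cv2.undistortPoints(np.array(px,float).reshape(-1,1,2),K(im),np.array(im['D'],float)).reshape(-1,2)
    d=np.c_[u[:,0],-u[:,1],-np.ones(len(u))]@im['E'][:3,:3].T
    return im['E'][:3,3],d/np.linalg.norm(d,axis=1)[:,None]
def onz(im,px,z):
    o,d=rays(im,px); return o+d*((z-o[2])/d[:,2])[:,None]
def tri(a,pa,b,pb):
    o1,d1=rays(a,[pa]);o2,d2=rays(b,[pb]);d1=d1[0];d2=d2[0]
    t=np.linalg.lstsq(np.c_[d1,-d2],o2-o1,rcond=None)[0]
    p,q=o1+t[0]*d1,o2+t[1]*d2; return (p+q)/2,np.linalg.norm(p-q)
def proj(im,P):
    E=np.linalg.inv(im['E']);c=np.atleast_2d(P)@E[:3,:3].T+E[:3,3]
    c=c*[1,-1,-1]; return cv2.projectPoints(c,np.zeros(3),np.zeros(3),K(im),np.array(im['D'],float))[0].reshape(-1,2)
def save(im,n,crop=None,s=1):
    p=im['pixels'][:,:,::-1]
    if crop: p=p[crop[1]:crop[3],crop[0]:crop[2]]
    cv2.imwrite('pics/'+n,cv2.resize(p,None,fx=s,fy=s,interpolation=cv2.INTER_CUBIC))
E
python3 - <<'E'
from h import *
print(ctrl.read_state())
for n in('scene','top'):
    im=grab(n);save(im,n+'0.png');np.savez(''+n+'0.npz',**im);print(n,im['E'].round(2).tolist(),im['fx'],im['D'])
E
```

```text
pics
{'clock': 0.0, 'qpos': array([ 1.04120575,  0.62932779,  0.03843964,  1.51838767, -0.026996  ,
        0.99627803, -0.01998951]), 'qd': array([-0.00169339, -0.0011162 ,  0.00061504, -0.00092417,  0.00031105,
        0.00035621, -0.00066492]), 'tau': array([-1.40490542e-03, -5.63394713e+01,  1.22552957e+00, -1.93444598e+01,
        1.09650835e-02,  1.05841950e-02, -1.50394249e-05]), 'eef_pos': array([ 290.57997501, -580.88355493,  302.99450019]), 'tool_rot': array([-3.13970994e+00,  2.61935927e-05,  4.63804692e-01]), 'force': array([0.42636846, 0.08207729, 0.18495507]), 'torque': array([ 0.04725469, -0.05053296, -0.028104  ]), 'gripper_force': 0.0, 'width': 85.57766111908163}
scene [[-0.86, -0.42, 0.31, 852.71], [0.52, -0.69, 0.5, 445.46], [0.01, 0.59, 0.81, 795.77], [0.0, 0.0, 0.0, 1.0]] 373.58849407018215 [-0.09008611  0.          0.          0.          0.        ]
top [[0.0, 0.99, -0.12, 425.56], [-1.0, 0.0, 0.02, 4.08], [0.02, 0.12, 0.99, 1527.89], [0.0, 0.0, 0.0, 1.0]] 487.06849439418016 [0.01736806 0.         0.         0.         0.        ]
```

View pics/scene0.png

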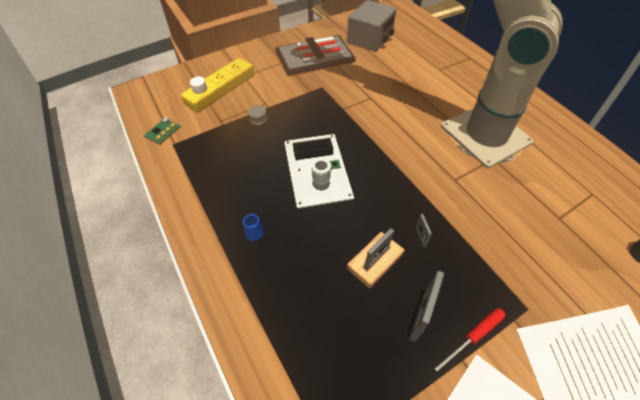

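View pics/top0.png

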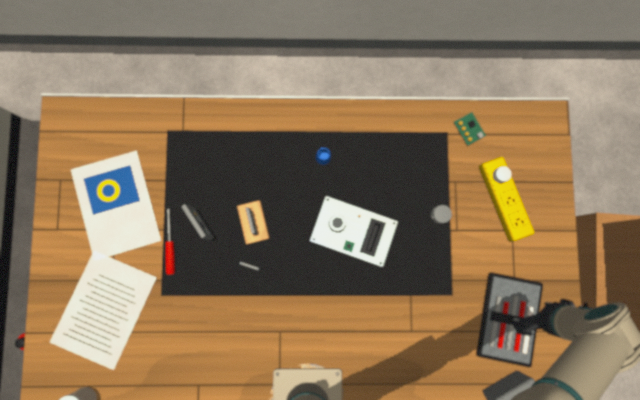

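The top view shows three card-like boards: large at (197,221), one in the wooden rack at (252,222), small at (249,266). The rack one is the middle-sized. The fixture is the white plate, with the collar at (338,224) and the slot block at (373,237). The cup is at (323,155), the spool at (441,214) and the screwdriver at (169,250).

```bash
python3 - <<'E'
from h import *
d=lambda n:dict(np.load(n+'0.npz'))
t=d('top');s=d('scene')
for n,a,b in [('cardtop',(252,222),(379,250)),('rack',(253,222),(376,260)),('collartop',(337,223),(320,166)),('block',(373,237),(313,148))]:
    print(n,tri(t,a,s,b),onz(t,[a],34))
print(onz(t,[(238,207),(262,201),(269,239),(245,244)],24).round(), onz(t,[(197,221),(249,266),(323,155),(441,214),(169,250)],20).round())
w=grab('wrist');print(np.array(w['mount']).round(3).tolist(),w['fx'],w['cx'],w['cy'],w['D'])
big=cv2.resize(t['pixels'][180:290,150:300][:,:,::-1],None,fx=4,fy=4,interpolation=cv2.INTER_CUBIC);cv2.imwrite('pics/crop.png',big)
E
```

```text
cardtop (array([540.74541963, 167.78141812,  46.52241566]), np.float64(2.8809109805246815)) [[542.72497604 168.11664141  34.        ]]
rack (array([544.13509001, 169.49861416,   2.86533754]), np.float64(3.001656141497976)) [[542.73462148 165.06229575  34.        ]]
collartop (array([538.58176791, -90.9766289 ,  76.44484534]), np.float64(3.3672959880419913)) [[540.49403902 -92.71059655  34.        ]]
block (array([ 497.79068926, -204.90774672,   18.09176781]), np.float64(1.8731150373167906)) [[ 497.77961563 -203.26154024   34.        ]]
[[590. 213.  24.]
 [609. 139.  24.]
 [491. 116.  24.]
 [476. 189.  24.]] [[ 546.  339.   20.]
 [ 409.  176.   20.]
 [ 756.  -50.   20.]
 [ 571. -419.   20.]
 [ 457.  421.   20.]]
[[-0.0, 0.96, 0.279, 70.621], [1.0, 0.0, -0.0, 0.052], [-0.0, 0.279, -0.96, -69.608], [0.0, 0.0, 0.0, 1.0]] 276.06103772025574 318.7297236298494 203.84847666970512 [-0.02557022  0.          0.          0.          0.        ]
```

View pics/crop.png

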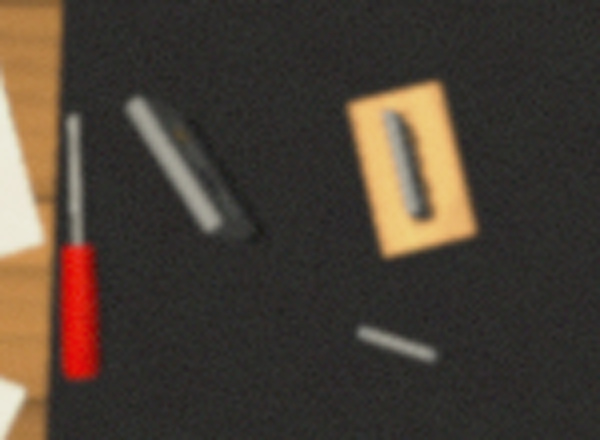

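The rack card at crop (408,165) is about 80 mm long, between the large one (175,165) at about 110 mm and the small one (397,344) at about 60 mm, so it is the one meant. Next I look at the fixture from above.

```bash
cat >> h.py <<'E'
def go(p,yaw,n=None):
    s=ctrl.read_state();A=R.from_euler('xyz',s['tool_rot']);B=R.from_euler('xyz',[np.pi,0,yaw])
    t=A.inv().apply(np.array(p)-s['eef_pos'])/10;w=(A.inv()*B).as_rotvec()
    print('row',t.round(2).tolist(),w.round(3).tolist(),'steps',np.linalg.norm(t)/5,np.linalg.norm(w)/.15,'clk',s['clock'])
E
python3 -c "
from h import *
go([520,-150,300],-.345)"
```

```text
row [39.79, -28.29, 0.36] [-0.001, 0.001, 0.809] steps 9.764828051795535 5.391856245109443 clk 0.15
```

Call:
send_rows([
  [[39.8, -28.3, 0.3, 0, 0, 0.81], [39.8, -28.3, 0.3, 0, 0, 0.81], [39.8, -28.3, 0.3, 0, 0, 0.81], [39.8, -28.3, 0.3, 0, 0, 0.81], [39.8, -28.3, 0.3, 0, 0, 0.81], [39.8, -28.3, 0.3, 0, 0, 0.81], [39.8, -28.3, 0.3, 0, 0, 0.81], [39.8, -28.3, 0.3, 0, 0, 0.81], [39.8, -28.3, 0.3, 0, 0, 0.81], [39.8, -28.3, 0.3, 0, 0, 0.81]],
])

```text
clock: 1.15
eef_pos: [521.4, -146.6, 300.8]
tool_rot: [-3.14, 0.0, -0.343]
force: [0.4, 0.2, -0.1]
width: 85.4
gripper_force: 0.0
```

Call:
send_rows([
  [[0, 0, 0, 0, 0, 0], [0, 0, 0, 0, 0, 0], [0, 0, 0, 0, 0, 0], [0, 0, 0, 0, 0, 0]],
])

```text
clock: 1.55
eef_pos: [519.4, -151.9, 301.0]
tool_rot: [3.141, 0.0, -0.349]
force: [0.2, -0.6, -0.0]
width: 85.5
gripper_force: 0.0
```

```bash
python3 -c "
from h import *
w=grab('wrist');np.savez('w1.npz',**w);save(w,'w1.png')
s=ctrl.read_state();print(s['eef_pos'],s['tool_rot'],s['clock'])
go([540,165,300],.2)"
```

```text
[ 519.48194573 -151.81602026  301.01052755] [ 3.14104131e+00 -3.40418229e-05 -3.49128153e-01] 1.6
row [-8.91, -30.47, 0.08] [0.001, 0.0, -0.549] steps 6.349626836580478 3.660856223121661 clk 1.6
```

View pics/w1.png

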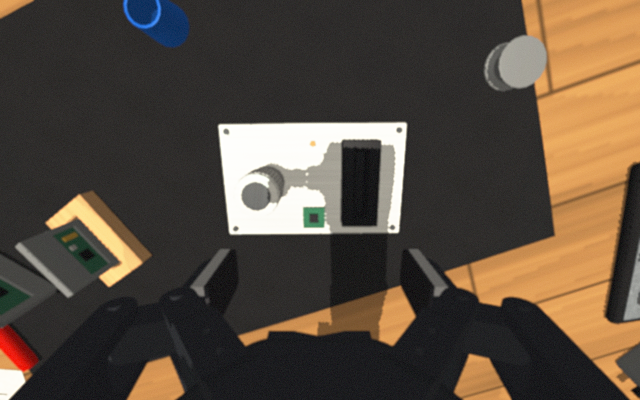

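The wrist view shows the fixture squarely: the block at columns 342-380, rows 140-227, and the collar top at (256,196). The rack is at (95,240).

Call:
send_rows([
  [[-8.9, -30.5, 0.1, 0, 0, -0.55], [-8.9, -30.5, 0.1, 0, 0, -0.55], [-8.9, -30.5, 0.1, 0, 0, -0.55], [-8.9, -30.5, 0.1, 0, 0, -0.55], [-8.9, -30.5, 0.1, 0, 0, -0.55], [-8.9, -30.5, 0.1, 0, 0, -0.55], [-8.9, -30.5, 0.1, 0, 0, -0.55], [-8.9, -30.5, 0.1, 0, 0, -0.55], [-8.9, -30.5, 0.1, 0, 0, -0.55], [-8.9, -30.5, 0.1, 0, 0, -0.55]],
])

```text
clock: 2.6
eef_pos: [540.2, 164.1, 299.9]
tool_rot: [3.14, 0.0, 0.2]
force: [-0.0, 0.3, 0.4]
width: 85.8
gripper_force: 0.0
```

Call:
send_rows([
  [[0, 0, 0, 0, 0, 0], [0, 0, 0, 0, 0, 0], [0, 0, 0, 0, 0, 0]],
])

```text
clock: 2.9
eef_pos: [540.1, 166.1, 300.0]
tool_rot: [3.141, -0.0, 0.202]
force: [-0.1, 0.2, -0.7]
width: 85.4
gripper_force: 0.0
```

```bash
python3 -c "
from h import *
w=grab('wrist');np.savez('w2.npz',**w);save(w,'w2.png')
s=ctrl.read_state();print(s['eef_pos'],s['tool_rot'],s['clock'])"
```

```text
[540.03162451 166.3607266  300.00335398] [ 3.14154401e+00 -9.17359584e-05  2.02904115e-01] 2.95
```

View pics/w2.png

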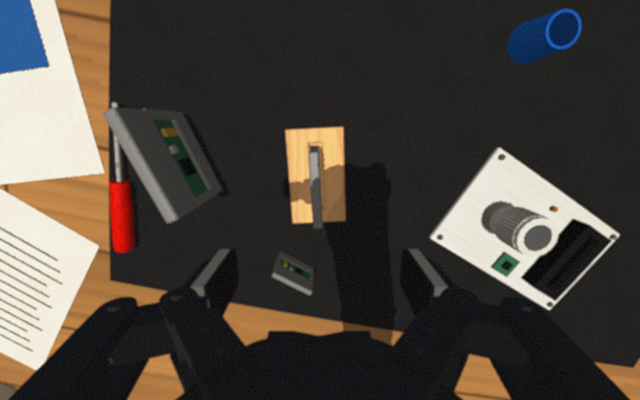

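The card's top edge is seen end-on in w2 as a grey bar from (315,147) to (317,228) inside the rack (287-345, 127-223). The collar top is at (537,236) and the black block at (570,260).

```bash
cat > m.py <<'E'
from h import *
d=lambda n:dict(np.load(n+'.npz'))
a=d('w1');b=d('w2')
def blobs(im,box,f,amin=150):
    x0,y0,x1,y1=box;p=im['pixels'][y0:y1,x0:x1];p=cv2.resize(p,None,fx=4,fy=4,interpolation=cv2.INTER_CUBIC)
    h=cv2.cvtColor(p,cv2.COLOR_RGB2HSV).astype(int);m=f(h[...,0],h[...,1],h[...,2]).astype(np.uint8)*255
    cs,_=cv2.findContours(m,cv2.RETR_EXTERNAL,cv2.CHAIN_APPROX_NONE)
    return [((c.reshape(-1,2)+.5)/4-.5+[x0,y0]).astype(np.float32) for c in cs if cv2.contourArea(c)>amin*16],m
if __name__=='__main__':
    for n,im,box,f in [('card b',b,(292,132,342,235),lambda h,s,v:(s<70)&(v>60)),
        ('block a',a,(325,128,395,232),lambda h,s,v:v<45),('collar a',a,(232,160,300,225),lambda h,s,v:(v<175)),
        ('rack b',b,(280,120,350,230),lambda h,s,v:(s>80)&(v>100))]:
        cs,_=blobs(im,box,f,60)
        for c in cs: print(n,cv2.contourArea(c),cv2.boxPoints(cv2.minAreaRect(c)).round(1).tolist())
    A=cv2.resize(b['pixels'][120:240,280:350],None,fx=4,fy=4,interpolation=cv2.INTER_CUBIC)
    B=cv2.resize(a['pixels'][120:240,220:340+70],None,fx=2.6,fy=4,interpolation=cv2.INTER_CUBIC)
    cv2.imwrite('pics/z.png',np.hstack([A,B])[:,:,::-1])
E
python3 m.py
```

```text
card b 704.6875 [[307.79998779296875, 146.8000030517578], [317.8999938964844, 146.3000030517578], [322.20001220703125, 227.6999969482422], [312.1000061035156, 228.1999969482422]]
block a 2715.375 [[341.0, 224.8000030517578], [342.3999938964844, 146.89999389648438], [379.3999938964844, 147.60000610351562], [378.0, 225.5]]
collar a 1489.625 [[233.1999969482422, 177.89999389648438], [293.1000061035156, 153.8000030517578], [307.70001220703125, 189.89999389648438], [247.8000030517578, 214.10000610351562]]
rack b 4549.125 [[283.8999938964844, 128.5], [343.5, 125.4000015258789], [348.5, 221.0], [289.0, 224.10000610351562]]
```

View pics/z.png

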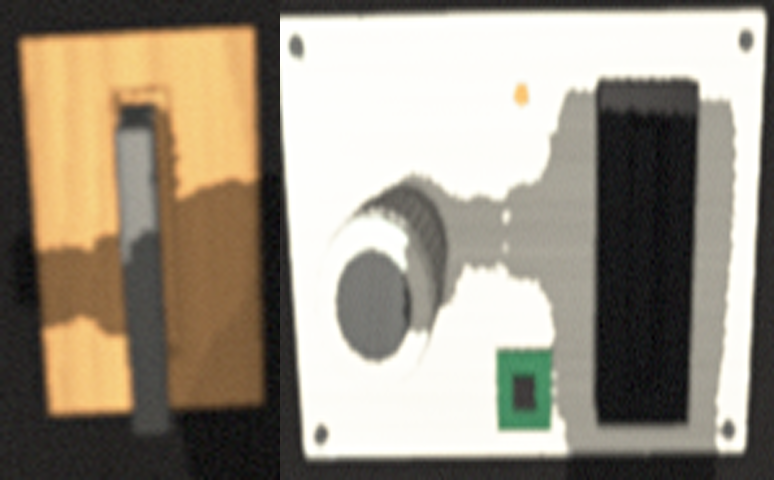

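```bash
cat > m2.py <<'E'
from m import *
card=[(309.3,151.5),(318.8,151.5),(322.5,228),(313.2,228.2)]
for z in(95,100,105):
    p=onz(b,card,z);print('card',z,p.mean(0).round(1),np.linalg.norm(p[3]-p[0]).round(1),np.linalg.norm(p[1]-p[0]).round(1), 'yaw',[round(float(np.arctan2(*(q-r)[1::-1])),3) for q,r in((p[0],p[3]),(p[1],p[2]))])
p=onz(b,[(285,129),(343.5,127),(346,221.5),(292,224)],24);print('rack',p.mean(0).round(1),[np.linalg.norm(p[i]-p[i-1]).round(1) for i in range(4)],np.arctan2(*(p[0]-p[3])[1::-1]))
# block quads
def quad(im,box):
    cs,m=blobs(im,box,lambda h,s,v:v<45);c=max(cs,key=cv2.contourArea);h=cv2.convexHull(c)
    e=.02
    while len(q:=cv2.approxPolyDP(h,e*cv2.arcLength(h,1),1))>4:e+=.005
    return q.reshape(-1,2)
qa=quad(a,(325,128,395,232));qb=quad(b,(505,205,630,305));print('qa',qa.tolist(),'qb',qb.tolist())
for n,im,q in(('a',a,qa),('b',b,qb)):
    p=onz(im,q,34);print('block',n,p.mean(0).round(1),[np.linalg.norm(p[i]-p[i-1]).round(1) for i in range(len(p))],p[:,:2].round(1).tolist())
# collar discs
def disc(im,box):
    cs,_=blobs(im,box,lambda h,s,v:(v>70)&(v<170),30);r=[]
    for c in cs:
        e=cv2.fitEllipse(c);r.append((np.round(e[0],1).tolist(),np.round(e[1],1).tolist(),cv2.contourArea(c)))
    return r
print(disc(a,(238,176,274,214)),disc(b,(515,215,560,257)))
print('collar',tri(a,(256.5,196.2),b,(537,236)),onz(a,[(256.5,196.2)],85),onz(b,[(537,236)],85))
h=[(226.3,131.3),(399.3,130.0),(235.6,228.6),(392.3,227.5)]
p=onz(a,h,10);print('holes',p[:,:2].round(1).tolist(),np.arctan2(*(p[0]-p[1])[1::-1])-np.pi/2,np.arctan2(*(p[2]-p[3])[1::-1])-np.pi/2)
E
python3 m2.py
```

```text
card 95 [543.7 169.4  95. ] 80.6 9.3 yaw [0.244, 0.251]
card 100 [544.9 169.6 100. ] 79.1 9.2 yaw [0.244, 0.251]
card 105 [546.1 169.8 105. ] 77.7 9.0 yaw [0.244, 0.251]
rack [544.4 169.3  24. ] [np.float64(122.5), np.float64(70.8), np.float64(121.3), np.float64(71.9)] 0.2451603023485569
qa [[342.875, 147.375], [379.375, 149.375], [374.875, 224.625], [342.375, 223.875]] qb [[629.375, 204.625], [629.375, 304.375], [556.875, 304.375], [582.625, 204.625]]
block a [ 495.9 -198.8   34. ] [np.float64(97.6), np.float64(44.1), np.float64(96.4), np.float64(42.3)] [[550.2, -194.7], [533.0, -235.3], [442.4, -202.3], [457.9, -162.9]]
block b [ 516.2 -236.9   34. ] [np.float64(65.1), np.float64(162.6), np.float64(113.8), np.float64(151.4)] [[594.7, -239.8], [454.2, -321.8], [434.1, -209.9], [581.7, -176.0]]
[([258.6, 193.7], [28.0, 37.5], 712.75)] [([543.2, 240.3], [23.3, 37.9], 34.46875), ([537.4, 237.5], [23.5, 29.7], 547.4375), ([494.0, 194.6], [46.0, 76.4], 279.59375)]
collar (array([539.28414115, -88.2079349 ,  83.07654741]), np.float64(2.0019441952063266)) [[538.5894114  -88.68129352  85.        ]] [[540.77291031 -86.29689457  85.        ]]
holes [[617.5, -63.7], [543.9, -270.3], [493.3, -19.4], [419.7, -225.9]] -0.3423243590878158 -0.3425715826082736
```

```bash
cat > m3.py <<'E'
from m import *
print('cardtop',tri(b,(314,151.5),a,(18,245)),tri(b,(317.8,228.1),a,(70,295)))
q=[(342.2,139.5),(380.4,139.8),(376.9,226),(341.9,225.8)]
p=onz(a,q,34);c=p.mean(0);print('block',c.round(1),[np.linalg.norm(p[i]-p[i-1]).round(1) for i in range(4)],np.arctan2(*(p[0]-p[3])[1::-1]),np.arctan2(*(p[1]-p[2])[1::-1]))
y=np.array([.336,.942]);print('slot from collar',np.array([539.3,-88.2])-120*y)
go([545,169.5,170],.245);go([545,169.5,132],.245)
# block in b: project expected corners
sx=np.array([.942,-.336])
P=[[*(c[:2]+i*55*sx+j*23*y),34] for i,j in((1,1),(1,-1),(-1,-1),(-1,1))]
print(proj(b,P).round(1).tolist())
im=cv2.resize(b['pixels'][190:310,500:630],None,fx=5,fy=5,interpolation=cv2.INTER_CUBIC);im=np.clip(im.astype(float)*3,0,255)
cv2.imwrite('pics/blk.png',im[:,:,::-1])
E
python3 m3.py
```

```text
cardtop (array([582.05028018, 179.39341723,  98.53546166]), np.float64(1.9477549827224823)) (array([506.59659891, 159.84777425,  98.93623144]), np.float64(0.8724425725943374))
block [ 499.5 -200.6   34. ] [np.float64(109.5), np.float64(45.6), np.float64(109.6), np.float64(45.6)] -0.3294736783136071 -0.3294925975047444
slot from collar [ 498.98 -201.24]
row [0.55, -0.21, 13.0] [0.0, -0.0, -0.042] steps 2.602722562193013 0.2806401012982881 clk 2.95
row [0.55, -0.21, 16.8] [0.0, -0.0, -0.042] steps 3.3621223500701887 0.2806401012982881 clk 2.95
[[589.1, 223.7], [611.6, 240.1], [554.9, 300.3], [532.4, 286.3]][ WARN:0@0.412] global loadsave.cpp:1063 imwrite_ Unsupported depth image for selected encoder is fallbacked to CV_8U.
```

View pics/blk.png

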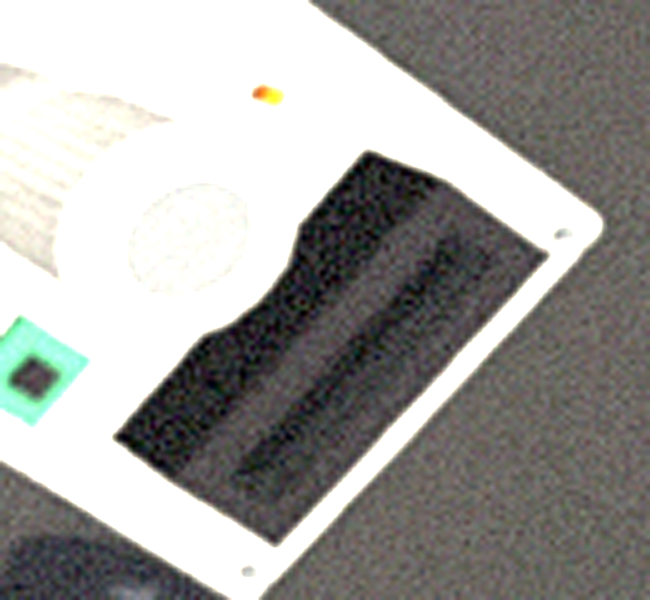

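The contrast-boosted view shows the block's top with its corners at about (609,241), (555,299), (588,226) and (536,284), within 3 px of the prediction. So the slot is at (499,-201), yaw -0.34. The card is at (545,169.5) with its top at z 99. I go down to it now.

Call:
send_rows([
  [[0.55, -0.2, 5, 0, 0, -0.042], [0.55, -0.2, 10, 0, 0, -0.042], [0.55, -0.2, 13, 0, 0, -0.042], [0.55, -0.2, 15, 0, 0, -0.042], [0.55, -0.2, 16.6, 0, 0, -0.042], [0.55, -0.2, 16.6, 0, 0, -0.042], [0.55, -0.2, 16.6, 0, 0, -0.042]],
])

```text
clock: 3.65
eef_pos: [545.1, 169.9, 134.1]
tool_rot: [3.142, -0.0, 0.246]
force: [1.1, 0.1, 0.9]
width: 85.3
gripper_force: 0.0
```

Call:
send_rows([
  [[0, 0, 0, 0, 0, 0], [0, 0, 0, 0, 0, 0], [0, 0, 0, 0, 0, 0], [0, 0, 0, 0, 0, 0], [0, 0, 0, 0, 0, 0], [0, 0, 0, 0, 0, 0], [0, 0, 0, 0, 0, 0], [0, 0, 0, 0, 0, 0], [0, 0, 0, 0, 0, 0], [0, 0, 0, 0, 0, 0]],
], grip=255)

```text
clock: 4.65
eef_pos: [545.1, 170.0, 134.2]
tool_rot: [3.142, -0.001, 0.246]
force: [0.5, -0.0, 5.5]
width: 9.2
gripper_force: 59.0
```

```bash
python3 -c "
from h import *
s=ctrl.read_state();print(s['eef_pos'],s['tool_rot'],s['width'],s['gripper_force'],s['force'])"
```

```text
[545.14447536 169.98936813 134.2398228 ] [ 3.14156945e+00 -5.71305615e-04  2.45732565e-01] 9.22917249743032 59.03725326061249 [ 4.73846820e-01 -4.48480473e-03  5.46779009e+00]
```

Call:
send_rows([
  [[0, 0, -1, 0, 0, 0], [0, 0, -2.5, 0, 0, 0], [0, 0, -6, 0, 0, 0], [0, 0, -10, 0, 0, 0], [0, 0, -12, 0, 0, 0], [0, 0, -12, 0, 0, 0], [0, 0, -12, 0, 0, 0]],
])

```text
clock: 5.35
eef_pos: [544.5, 169.9, 253.7]
tool_rot: [-3.142, 0.0, 0.246]
force: [-0.2, -0.1, -1.0]
width: 9.2
gripper_force: 58.4
```

```bash
python3 -c "
from h import *
s=ctrl.read_state();print(s['eef_pos'],s['tool_rot'],s['width'],s['gripper_force'],s['force'])
w=grab('wrist');np.savez('w3.npz',**w);save(w,'w3.png')
go([499.2,-200.9,254],-.34)"
```

```text
[544.46719801 169.89847738 253.73545961] [-3.14155779e+00  4.77967264e-04  2.45854454e-01] 9.245704984617985 58.35723102092743 [-0.24704441 -0.08912351 -1.03652207]
row [-13.37, 34.86, -0.07] [0.001, 0.002, 0.586] steps 7.467849206773069 3.905729472273921 clk 5.4
```

View pics/w3.png

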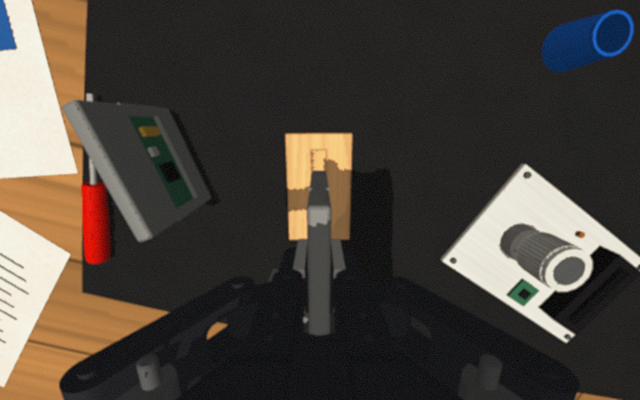

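The card is held, with its top face running from about (319,206) to (319,334) and its end face above that. I check its offset in the tool.

```bash
python3 -c "
from h import *
w=dict(np.load('w3.npz'));T=w['E']@np.linalg.inv(w['mount'])
g=cv2.cvtColor(w['pixels'],cv2.COLOR_RGB2GRAY);print(g[165:215,319].tolist(),g[322:345,319].tolist(),g[250,300:340].tolist(),g[320,300:340].tolist())
p=onz(w,[(319,205),(319,334)],218.3);print(((p-T[:3,3])@T[:3,:3]).round(1))
E=onz(w,[(319,172)],218.3-90);print(((E-T[:3,3])@T[:3,:3]).round(1))
"
```

```text
[204, 204, 203, 207, 197, 156, 94, 58, 59, 62, 61, 63, 60, 60, 57, 64, 62, 61, 61, 57, 59, 56, 57, 61, 55, 63, 61, 57, 64, 60, 60, 62, 58, 59, 61, 63, 63, 57, 60, 67, 80, 102, 118, 129, 137, 143, 150, 147, 150, 148] [75, 74, 74, 72, 75, 76, 72, 72, 71, 72, 75, 73, 69, 48, 31, 19, 23, 22, 14, 20, 19, 17, 25] [82, 81, 83, 83, 84, 75, 55, 56, 62, 70, 71, 73, 72, 74, 71, 72, 78, 70, 74, 76, 72, 74, 76, 78, 75, 75, 70, 70, 70, 64, 52, 49, 68, 77, 81, 82, 82, 79, 82, 80] [25, 22, 58, 98, 127, 138, 126, 99, 72, 66, 68, 70, 71, 74, 73, 72, 74, 73, 74, 74, 73, 73, 73, 74, 74, 75, 69, 68, 65, 61, 47, 35, 36, 36, 34, 17, 30, 22, 23, 20]
[[ 39.6   0.2  35.4]
 [-22.6   0.2  35.4]]
[[ 37.6   0.4 125.4]]
```

Call:
send_rows([
  [[-13.35, 34.85, 0, 0, 0, 0.586], [-13.35, 34.85, 0, 0, 0, 0.586], [-13.35, 34.85, 0, 0, 0, 0.586], [-13.35, 34.85, 0, 0, 0, 0.586], [-13.35, 34.85, 0, 0, 0, 0.586], [-13.35, 34.85, 0, 0, 0, 0.586], [-13.35, 34.85, 0, 0, 0, 0.586], [-13.35, 34.85, 0, 0, 0, 0.586], [-13.35, 34.85, 0, 0, 0, 0.586], [-13.35, 34.85, 0, 0, 0, 0.586]],
])

```text
clock: 6.4
eef_pos: [499.3, -200.3, 252.4]
tool_rot: [-3.141, 0.003, -0.342]
force: [0.2, 0.9, -1.8]
width: 9.1
gripper_force: 58.8
```

Call:
send_rows([
  [[0, 0, 0, 0, 0, 0], [0, 0, 0, 0, 0, 0], [0, 0, 0, 0, 0, 0]],
])

```text
clock: 6.7
eef_pos: [500.5, -199.2, 253.7]
tool_rot: [-3.141, 0.0, -0.338]
force: [-0.1, -0.2, -0.9]
width: 9.1
gripper_force: 58.8
```

```bash
python3 -c "
from h import *
s=ctrl.read_state();print(s['eef_pos'],s['tool_rot'],s['width'],s['gripper_force'],s['force'])
w=grab('wrist');np.savez('w4.npz',**w);p=w['pixels'][110:340,200:440];p=cv2.resize(p,None,fx=2.5,fy=2.5,interpolation=cv2.INTER_CUBIC);p=np.clip(p.astype(int)*2,0,255).astype(np.uint8);cv2.imwrite('pics/w4.png',p[:,:,::-1])
go([499.2,-200.9,254],-.34)"
```

```text
[ 500.51935966 -199.22942961  253.74807248] [-3.14122300e+00  4.28393335e-04 -3.38002463e-01] 9.0711652468955 58.7658816576004 [-0.104228   -0.17323981 -0.89642866]
row [-0.07, 0.18, -0.02] [-0.0, 0.0, 0.002] steps 0.03862862227266209 0.011229317581607707 clk 6.75
```

View pics/w4.png

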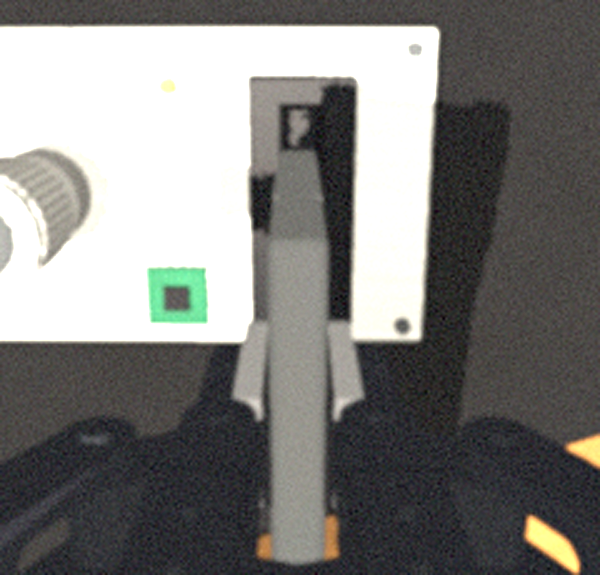

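```bash
python3 -c "
from h import *
w=dict(np.load('w4.npz'));T=w['E']@np.linalg.inv(w['mount'])
f=lambda px,z:((onz(w,px,z)-T[:3,3])@T[:3,:3]).round(1).tolist()
px=lambda l:[(200+x/2.5,110+y/2.5) for x,y in l]
print('slot mouth far end L/R',f(px([(280,103),(322,103)]),34))
print('block far corners',f(px([(250,78),(355,78)]),34))
print('card bottom far',f(px([(277,151),(320,151)]),253.7-35.4-90+0),'top far',f(px([(271,240),(329,240)]),218.3))
"
```

```text
slot mouth far end L/R [[43.5, -6.6, 219.7], [43.5, 10.8, 219.7]]
block far corners [[53.6, -18.8, 219.7], [53.6, 24.2, 219.7]]
card bottom far [[38.8, -5.4, 125.4], [38.8, 6.8, 125.4]] top far [[39.3, -4.0, 35.4], [39.3, 5.2, 35.4]]
```

In w4 the slot mouth's far end is at crop (300,103), and the card bottom edge at (299,151). Relative to the slot, the card needs +1.7 mm in y and about -0.3 mm in x. I go down to just above the mouth.

Call:
send_rows([
  [[-0.03, 0.17, 3, 0, 0, 0], [-0.03, 0.17, 6, 0, 0, 0], [-0.03, 0.17, 8, 0, 0, 0], [-0.03, 0.17, 8.8, 0, 0, 0], [-0.03, 0.17, 9, 0, 0, 0], [-0.03, 0.17, 9, 0, 0, 0], [-0.03, 0.17, 9, 0, 0, 0]],
])

```text
clock: 7.45
eef_pos: [500.1, -202.3, 165.0]
tool_rot: [3.142, -0.002, -0.34]
force: [0.4, -0.8, -2.2]
width: 9.1
gripper_force: 58.8
```

```bash
python3 -c "
from h import *
go([499.2,-200.9,139.5],-.34);s=ctrl.read_state();print(s['eef_pos'],s['force'])"
```

```text
row [-0.14, -0.1, 2.55] [0.0, -0.002, -0.0] steps 0.5104876231863072 0.014416059775510411 clk 7.45
[ 500.10370479 -202.2522896   164.972508  ] [ 0.41415571 -0.80619138 -2.19177945]
```

Call:
send_rows([
  [[0, 0, 0.2, 0, 0, 0], [0, 0, 0.2, 0, 0, 0], [0, 0, 0.2, 0, 0, 0], [0, 0, 0.2, 0, 0, 0]],
])

```text
clock: 7.85
eef_pos: [499.4, -202.1, 162.1]
tool_rot: [-3.142, -0.0, -0.34]
force: [0.7, 0.5, -0.6]
width: 9.4
gripper_force: 58.8
```

```bash
python3 -c "
from h import *
go([499.6,-200.8,139.5],-.34);s=ctrl.read_state();print(s['eef_pos'],s['force'])"
```

```text
row [-0.03, -0.13, 2.26] [-0.0, -0.0, -0.0] steps 0.4530043678602513 0.003305169230830387 clk 7.85
[ 499.44992601 -202.09332182  162.11276608] [ 0.70650405  0.53639737 -0.56699768]
```

Call:
send_rows([
  [[0, -0.13, 0.1, 0, 0, 0], [0, -0.13, 0.5, 0, 0, 0], [0, -0.13, 0.8, 0, 0, 0], [0, -0.13, 1.1, 0, 0, 0], [0, -0.13, 1.4, 0, 0, 0], [0, -0.13, 1.4, 0, 0, 0], [0, -0.13, 1.4, 0, 0, 0]],
])

```text
clock: 8.55
eef_pos: [499.8, -200.8, 147.8]
tool_rot: [-3.142, 0.0, -0.34]
force: [-0.4, 1.1, -2.2]
width: 9.4
gripper_force: 58.8
```

```bash
python3 -c "
from h import *
go([499.6,-200.8,139.5],-.34);s=ctrl.read_state();print(s['eef_pos'],s['force'],s['torque'],s['width'])"
```

```text
row [-0.02, 0.0, 0.83] [-0.0, 0.0, -0.0] steps 0.16603835635492845 0.0022363881053809828 clk 8.55
[ 499.78281721 -200.81284591  147.79989472] [-0.42101413  1.07472491 -2.19781282] [0.03043399 0.02640812 0.01598044] 9.405572749060097
```

Call:
send_rows([
  [[0, 0, 0.3, 0, 0, 0], [0, 0, 0.5, 0, 0, 0], [0, 0, 0.7, 0, 0, 0], [0, 0, 0.8, 0, 0, 0], [0, 0, 0.9, 0, 0, 0], [0, 0, 0.9, 0, 0, 0]],
])

```text
clock: 9.15
eef_pos: [499.8, -200.8, 138.8]
tool_rot: [-3.142, 0.0, -0.34]
force: [-0.0, -0.8, -0.6]
width: 9.4
gripper_force: 58.8
```

Call:
send_rows([
  [[0, 0, 0.1, 0, 0, 0], [0, 0, 0.2, 0, 0, 0], [0, 0, 0.2, 0, 0, 0]],
])

```text
clock: 9.45
eef_pos: [499.9, -200.9, 138.2]
tool_rot: [-3.141, -0.001, -0.34]
force: [-2.2, 1.5, 10.5]
width: 9.5
gripper_force: 60.6
```

Call:
send_rows([
  [[0, 0, 0.1, 0, 0, 0], [0, 0, 0.2, 0, 0, 0], [0, 0, 0.2, 0, 0, 0]],
])

```text
clock: 9.75
eef_pos: [499.9, -200.9, 138.2]
tool_rot: [-3.141, -0.001, -0.341]
force: [-6.5, 2.1, 29.3]
width: 9.6
gripper_force: 63.5
```

The card has bottomed out at TCP z 138.2. I relax the push, open, and lift.

Call:
send_rows([
  [[0, 0, -0.3, 0, 0, 0], [0, 0, -0.3, 0, 0, 0]],
])

```text
clock: 9.95
eef_pos: [500.2, -201.0, 138.6]
tool_rot: [-3.142, -0.002, -0.34]
force: [0.8, -0.5, -2.1]
width: 9.7
gripper_force: 58.9
```

Call:
send_rows([
  [[0, 0, 0, 0, 0, 0], [0, 0, 0, 0, 0, 0], [0, 0, 0, 0, 0, 0], [0, 0, 0, 0, 0, 0], [0, 0, 0, 0, 0, 0], [0, 0, 0, 0, 0, 0], [0, 0, 0, 0, 0, 0], [0, 0, 0, 0, 0, 0]],
], grip=0)

```text
clock: 10.75
eef_pos: [499.8, -200.8, 137.9]
tool_rot: [-3.142, -0.0, -0.34]
force: [-0.2, -0.4, 0.9]
width: 85.8
gripper_force: 0.0
```

Call:
send_rows([
  [[0, 0, -3, 0, 0, 0], [0, 0, -7, 0, 0, 0], [0, 0, -11, 0, 0, 0], [0, 0, -11, 0, 0, 0], [0, 0, -11, 0, 0, 0], [0, 0, -11, 0, 0, 0], [0, 0, -11, 0, 0, 0]],
])

```text
clock: 11.45
eef_pos: [499.1, -200.5, 246.5]
tool_rot: [-3.142, 0.003, -0.34]
force: [-0.4, -0.4, 0.1]
width: 85.5
gripper_force: 0.0
```

```bash
python3 -c "
from h import *
w=grab('wrist');np.savez('w5.npz',**w);s=grab('scene');np.savez('s5.npz',**s);
a=cv2.resize(w['pixels'][100:300,180:400],None,fx=2,fy=2);b=cv2.resize(s['pixels'][115:215,270:370],(400,400))
cv2.imwrite('pics/w5.png',np.hstack([a,b])[:,:,::-1])
go([539.3,-88.2,250],-.34);print(ctrl.read_state()['qpos'].round(2))"
```

```text
row [0.02, -11.93, -0.32] [0.0, 0.002, -0.0] steps 2.387319089006571 0.0156400893605128 clk 11.55
[ 0.19  0.55  0.21  1.89 -0.17  0.71 -1.41]
```

View pics/w5.png

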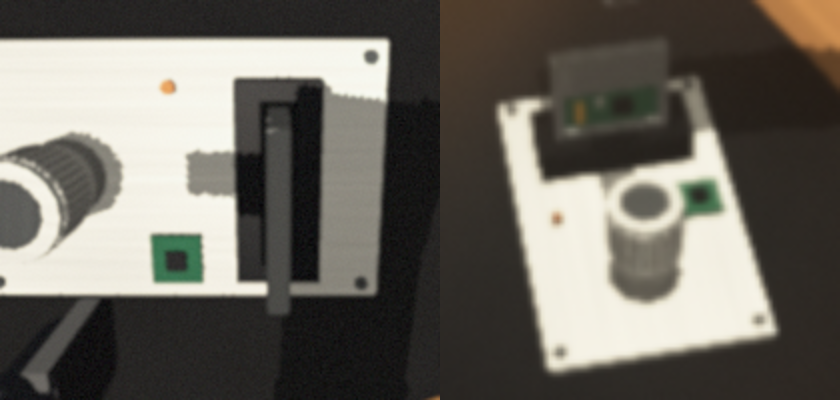

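The card stands upright and fully down in the slot (crop (278,200), and right pane), clear of the fingers. The collar is on its post at (539.1,-88.1), consistent with the slot position plus 120 mm. I move over it now.

Call:
send_rows([
  [[0, -4, -0.3, 0, 0, 0], [0, -8, -0.3, 0, 0, 0], [0, -11.9, -0.3, 0, 0, 0], [0, -11.9, -0.3, 0, 0, 0], [0, -11.9, -0.3, 0, 0, 0], [0, -11.9, -0.3, 0, 0, 0], [0, -11.9, -0.3, 0, 0, 0]],
])

```text
clock: 12.25
eef_pos: [539.0, -90.2, 250.7]
tool_rot: [3.141, 0.0, -0.343]
force: [-0.2, -0.4, -0.7]
width: 85.3
gripper_force: 0.0
```

```bash
python3 -c "
from h import *
go([539.1,-88.1,121],-.34);print(ctrl.read_state()['qpos'].round(2))
w=grab('wrist');T=w['E']@np.linalg.inv(w['mount']);np.savez('w6.npz',**w)
print(proj(w,[[539.1,-88.1,85]]))
g=cv2.cvtColor(w['pixels'],cv2.COLOR_RGB2HSV)
c=cv2.HoughCircles(cv2.cvtColor(w['pixels'],cv2.COLOR_RGB2GRAY),cv2.HOUGH_GRADIENT,1,10,param1=100,param2=20,minRadius=12,maxRadius=45);
for x in c[0]:
  if abs(x[0]-320)<60: p=onz(w,[x[:2]],85)[0];print(x,p.round(1))
"
```

```text
row [-0.06, -0.21, 12.97] [0.001, 0.0, -0.003] steps 2.59533364008457 0.019314516467108536 clk 12.25
[-0.04  0.56  0.23  1.87 -0.18  0.73 -1.62]
[[315.99503083 207.04447055]]
[315.5 206.5  16.6] [539.7 -87.9  85. ]
[302.5 212.5  40. ] [538.4 -75.   85. ]
[328.5 201.5  30.8] [ 540.2 -100.3   85. ]
[316.5 195.5  25.6] [548.9 -92.1  85. ]
[306.5 201.5  21. ] [546.8 -81.9  85. ]
```

Call:
send_rows([
  [[0, -0.2, 4, 0, 0, 0], [0, -0.2, 8, 0, 0, 0], [0, -0.2, 11, 0, 0, 0], [0, -0.2, 12.9, 0, 0, 0], [0, -0.2, 12.9, 0, 0, 0], [0, -0.2, 12.9, 0, 0, 0], [0, -0.2, 12.9, 0, 0, 0], [0, -0.2, 12.9, 0, 0, 0], [0, -0.2, 12.9, 0, 0, 0]],
])

```text
clock: 13.2
eef_pos: [540.8, -86.8, 123.0]
tool_rot: [-3.141, -0.002, -0.34]
force: [-0.9, 0.3, 0.2]
width: 85.3
gripper_force: 0.0
```

```bash
python3 -c "
from h import *
go([539.4,-88.0,121],-.34)"
```

```text
row [-0.09, 0.16, 0.2] [-0.0, -0.002, -0.0] steps 0.053131625787147765 0.012755118964365203 clk 13.2
```

Call:
send_rows([
  [[-0.09, 0.16, 0.2, 0, 0, 0], [-0.09, 0.16, 0.2, 0, 0, 0], [-0.09, 0.16, 0.2, 0, 0, 0], [-0.09, 0.16, 0.2, 0, 0, 0]],
])

```text
clock: 13.6
eef_pos: [538.8, -87.9, 119.9]
tool_rot: [-3.142, 0.0, -0.34]
force: [-0.1, -1.0, -0.2]
width: 85.5
gripper_force: 0.0
```

```bash
python3 -c "
from h import *
go([539.4,-88.0,121],-.34)"
```

```text
row [0.06, -0.01, -0.11] [-0.0, 0.0, -0.0] steps 0.02467159306215987 0.001823130345563683 clk 13.6
```

Within 1 mm. I grip with a small correction.

Call:
send_rows([
  [[0.05, 0, -0.1, 0, 0, 0], [0.05, 0, -0.1, 0, 0, 0], [0.05, 0, -0.1, 0, 0, 0], [0.05, 0, -0.1, 0, 0, 0], [0.05, 0, -0.1, 0, 0, 0], [0.05, 0, -0.1, 0, 0, 0], [0.05, 0, -0.1, 0, 0, 0], [0.05, 0, -0.1, 0, 0, 0]],
], grip=255)

```text
clock: 14.4
eef_pos: [539.4, -88.2, 121.3]
tool_rot: [-3.142, -0.0, -0.34]
force: [-1.5, -0.1, 5.4]
width: 46.8
gripper_force: 60.9
```

Call:
send_rows([
  [[0, 0, 0.1, 0, 0, 0], [0, 0, 0.15, 0, 0, 0], [0, 0, 0.15, 0, 0, 0]],
])

```text
clock: 14.7
eef_pos: [539.4, -88.3, 121.1]
tool_rot: [-3.141, -0.001, -0.34]
force: [-3.1, -0.1, 18.3]
width: 47.1
gripper_force: 62.3
```

```bash
python3 -c "
from h import *
s=ctrl.read_state();print(s['eef_pos'],s['tool_rot'],s['force'],s['torque'],s['width'])"
```

```text
[539.43986735 -88.29237248 121.05188302] [-3.14107638e+00 -8.45342916e-04 -3.40499544e-01] [-3.10637364 -0.07755571 18.33150283] [ 0.13363627  0.78097777 -0.05505352] 47.076517080010206
```

Call:
send_rows([
  [[0, 0, 0, 0, 0, -0.035], [0, 0, 0, 0, 0, -0.07], [0, 0, 0, 0, 0, -0.105], [0, 0, 0, 0, 0, -0.14], [0, 0, 0, 0, 0, -0.175], [0, 0, 0, 0, 0, -0.21], [0, 0, 0, 0, 0, -0.245], [0, 0, 0, 0, 0, -0.28], [0, 0, 0, 0, 0, -0.28]],
])

```text
clock: 15.6
eef_pos: [540.4, -87.9, 121.1]
tool_rot: [-3.141, -0.003, -0.06]
force: [-1.6, 1.1, 15.2]
width: 47.0
gripper_force: 62.0
```

Call:
send_rows([
  [[0, 0, 0, 0, 0, -0.035], [0, 0, 0, 0, 0, -0.07], [0, 0, 0, 0, 0, -0.105], [0, 0, 0, 0, 0, -0.14], [0, 0, 0, 0, 0, -0.175], [0, 0, 0, 0, 0, -0.21], [0, 0, 0, 0, 0, -0.21]],
])

```text
clock: 16.3
eef_pos: [540.5, -87.6, 121.1]
tool_rot: [-3.141, -0.003, 0.151]
force: [-1.5, 1.5, 15.3]
width: 47.0
gripper_force: 62.0
```

Still riding on the pins (z 121.1, 15 N). I turn further.

Call:
send_rows([
  [[0, 0, 0, 0, 0, -0.035], [0, 0, 0, 0, 0, -0.07], [0, 0, 0, 0, 0, -0.105], [0, 0, 0, 0, 0, -0.14], [0, 0, 0, 0, 0, -0.175], [0, 0, 0, 0, 0, -0.21], [0, 0, 0, 0, 0, -0.21]],
])

```text
clock: 17.0
eef_pos: [540.5, -87.4, 121.1]
tool_rot: [3.141, -0.003, 0.361]
force: [-1.3, 1.6, 15.0]
width: 46.8
gripper_force: 62.0
```

Call:
send_rows([
  [[0, 0, 0, 0, 0, -0.035], [0, 0, 0, 0, 0, -0.07], [0, 0, 0, 0, 0, -0.105], [0, 0, 0, 0, 0, -0.14], [0, 0, 0, 0, 0, -0.175], [0, 0, 0, 0, 0, -0.21], [0, 0, 0, 0, 0, -0.21]],
])

```text
clock: 17.7
eef_pos: [540.5, -87.4, 121.1]
tool_rot: [3.14, -0.003, 0.571]
force: [-1.6, 1.4, 15.4]
width: 47.4
gripper_force: 62.0
```

Call:
send_rows([
  [[0, 0, 0, 0, 0, -0.035], [0, 0, 0, 0, 0, -0.07], [0, 0, 0, 0, 0, -0.105], [0, 0, 0, 0, 0, -0.14], [0, 0, 0, 0, 0, -0.175], [0, 0, 0, 0, 0, -0.21], [0, 0, 0, 0, 0, -0.21]],
])

```text
clock: 18.4
eef_pos: [540.5, -87.4, 121.1]
tool_rot: [3.14, -0.003, 0.781]
force: [-2.1, 2.5, 16.0]
width: 46.9
gripper_force: 62.0
```

Call:
send_rows([
  [[0, 0, 0, 0, 0, -0.035], [0, 0, 0, 0, 0, -0.07], [0, 0, 0, 0, 0, -0.105], [0, 0, 0, 0, 0, -0.14], [0, 0, 0, 0, 0, -0.175], [0, 0, 0, 0, 0, -0.21], [0, 0, 0, 0, 0, -0.21]],
])

```text
clock: 19.1
eef_pos: [540.4, -87.3, 120.8]
tool_rot: [3.14, -0.002, 0.991]
force: [-2.0, 1.4, 13.0]
width: 47.0
gripper_force: 61.8
```

z has dipped slightly to 120.8, so I go on in smaller steps.

Call:
send_rows([
  [[0, 0, 0, 0, 0, -0.02], [0, 0, 0, 0, 0, -0.04], [0, 0, 0, 0, 0, -0.06], [0, 0, 0, 0, 0, -0.06]],
])

```text
clock: 19.5
eef_pos: [540.4, -87.3, 120.6]
tool_rot: [3.14, -0.002, 1.051]
force: [-1.1, 2.0, 10.0]
width: 47.2
gripper_force: 61.5
```

Call:
send_rows([
  [[0, 0, 0, 0, 0, -0.02], [0, 0, 0, 0, 0, -0.04], [0, 0, 0, 0, 0, -0.06], [0, 0, 0, 0, 0, -0.06]],
])

```text
clock: 19.9
eef_pos: [540.4, -87.0, 120.2]
tool_rot: [3.14, -0.002, 1.111]
force: [-0.4, 1.8, 6.5]
width: 46.9
gripper_force: 61.1
```

Call:
send_rows([
  [[0, 0, 0, 0, 0, -0.02], [0, 0, 0, 0, 0, -0.04], [0, 0, 0, 0, 0, -0.06], [0, 0, 0, 0, 0, -0.06]],
])

```text
clock: 20.3
eef_pos: [539.2, -87.9, 119.1]
tool_rot: [-3.141, -0.0, 1.17]
force: [-0.2, 1.0, -0.5]
width: 47.4
gripper_force: 61.6
```

```bash
python3 -c "
from h import *
s=ctrl.read_state();print(s['eef_pos'],s['tool_rot'],s['force'],s['torque'],s['width'])"
```

```text
[539.15600445 -87.93520396 119.06649884] [-3.14104442e+00 -2.77913154e-04  1.17036537e+00] [-0.18121881  1.03937666 -0.53210337] [ 0.23843587 -0.14112054 -0.00127233] 47.35813323435074
```

The collar has dropped in: the force is gone and it sits centred again. I push straight down.

Call:
send_rows([
  [[0, 0, 0.1, 0, 0, 0], [0, 0, 0.2, 0, 0, 0], [0, 0, 0.3, 0, 0, 0], [0, 0, 0.4, 0, 0, 0], [0, 0, 0.4, 0, 0, 0]],
])

```text
clock: 20.8
eef_pos: [539.2, -87.9, 115.4]
tool_rot: [-3.141, -0.0, 1.17]
force: [-0.6, 3.1, 0.7]
width: 47.0
gripper_force: 61.9
```

Call:
send_rows([
  [[0, 0, 0.15, 0, 0, 0], [0, 0, 0.3, 0, 0, 0], [0, 0, 0.45, 0, 0, 0], [0, 0, 0.6, 0, 0, 0], [0, 0, 0.7, 0, 0, 0], [0, 0, 0.7, 0, 0, 0]],
])

```text
clock: 21.4
eef_pos: [539.2, -87.8, 109.4]
tool_rot: [3.141, 0.0, 1.17]
force: [-2.9, 3.1, 12.6]
width: 46.5
gripper_force: 62.8
```

Call:
send_rows([
  [[0, 0, 0.1, 0, 0, 0], [0, 0, 0.2, 0, 0, 0], [0, 0, 0.2, 0, 0, 0]],
])

```text
clock: 21.7
eef_pos: [539.2, -87.8, 109.3]
tool_rot: [3.141, 0.001, 1.17]
force: [-7.1, 3.9, 29.5]
width: 46.8
gripper_force: 64.6
```

It has stopped hard after 11.8 mm of travel, at 29 N. I hold briefly and check.

Call:
send_rows([
  [[0, 0, -0.05, 0, 0, 0], [0, 0, -0.05, 0, 0, 0], [0, 0, -0.05, 0, 0, 0], [0, 0, -0.05, 0, 0, 0], [0, 0, -0.05, 0, 0, 0], [0, 0, -0.05, 0, 0, 0]],
])

```text
clock: 22.3
eef_pos: [539.2, -87.8, 109.3]
tool_rot: [3.141, 0.0, 1.17]
force: [-5.9, 3.6, 23.8]
width: 46.9
gripper_force: 64.1
```

```bash
python3 -c "
from h import *
s=ctrl.read_state();print(s['eef_pos'],s['force'],s['gripper_force'],s['clock'])
print(ctrl.finish_job())"
```

```text
[539.23811043 -87.76148771 109.31244358] [-5.8930974   3.64613829 23.84615235] 64.12645646603778 22.3
the job is handed in; nothing more can be done
None
```

I handed the job in at 22.3 s with the card fully down in the slot and released, and the collar turned onto its pins and held home with about 24 N of push; no verdict came back.

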